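Shim the rocking bench scale

ROBOT

A 6-joint arm with a two-finger parallel gripper is mounted at the origin on a cart in front of the work surface, level with it; the furniture and walls round the work are solid. World frame = base frame: x ahead of the robot, y to its left, z up, the work surface at z = 0. Lengths are in m, angles in rad, forces in N, time in s.
With the tool pointing down it reaches from about 0.3 to 0.875 m from the base axis. Payload 6.4 kg.
Tool frame: the origin (TCP) lies midway between the tips of the shut fingers; the grasp point (between the pads) lies 19 mm behind it; z points along the fingers, y is the direction in which the jaws open and shut (so a half turn about z gives the same grasp; the last joint's range is limited). The gripper opens to 85 mm and grips with 20 to 120 N. Pads are 22 mm wide; open, the fingers measure 114 mm over their backs; the gripper's body (76 mm by 85 mm) begins 54 mm behind the grasp point. The pads swing forward as they close: fully open they stand 13 mm farther back than shut.
Start: joints at [-1.321, 0.181, 1.607, -0, 1.354, -0.206], TCP at [0.253, -0.516, 0.2] pointing down, gripper open.
Joint ranges: [-2.99, 2.99], [-0.89, 2.07], [0.3, 2.58], [-1.14, 4.28], [0, 2.63], [-3.12, 3.12]. Speed limits (rad/s): [2.57, 2.57, 3.01, 3.14, 3.14, 3.14].

INTERFACE

Orientations are given as a unit quaternion [w, x, y, z].
In Python, from bench import get_obs, camera, hand_in gives the robot as it stands.
- The arm moves only by the tool drive_tool, never from a script. Its argument "deltas" is a list of rows, each a list of 2 entries, a list of its own where there are three numbers: the shift along the world's x, y, z in m, then the turn about the world's z in rad. A call has 1 to 10 rows; each row shifts and turns the pose as measured when the row begins; what a row does not reach is not made up. A row lasts 1/10 s, in which the tool goes at most 50 mm and 8.59 degrees, less where a joint would pass 70% of its speed; a pose out of reach is approached as far as the arm can. A call is refused whole if a number of a shift passes 0.05 or a number of a turn 0.15, either way. A call with a gripper value outside its range is refused whole. "gripper" is the opening, from 0 (shut) to 1 (fully open), set as the call begins (left out, the last holds). The fingers move at their own pace and stop on an object; the grip force is fixed at half the most. Time passes only in rows, so rows that do not move let the fingers close. It gives the time, the measured TCP pose, the force and the opening at its end, in the units of the state.
- get_obs(): the state, without advancing time (a new reading comes with each control period).
- camera(name): name is "scene" or "top" or "wrist"; returns a dict with "frame" (384x512x3 uint8, red, green, blue), "fx", "fy", "cx", "cy" (pixels), "eye" and "attitude" of the camera in the world. Camera axes: x right, y down, z forward; pixel columns grow to the right and rows downward; lengths in m; the calibration is good to about 2 mm. A picture is of the moment at which its call begins. There is no depth.
- hand_in(): hands the job in, once; it reports no verdict.
The state is a dict: "time_s": time; "q": joint angles; "dq": joint speeds; "joint_efforts": joint torques, N m; "eef_pos": TCP position; "eef_rot": TCP orientation; "wrist_force": force on the tool from outside, world axes, zero at the start; "torque": the same for the moment, N m; "opening": opening from 0.0 (shut) to 1.0 (fully open).
Only numpy, scipy, OpenCV 4.12 (cv2) and the standard library are available. Lean on these libraries where they do the work, as an engineer would, in place of code of your own. Each camera call takes 0.05 s, during which the arm holds its last target.

TASK

The bench scale rocks because its front-left foot has lost its rubber pad and hangs clear of the counter. With the fingertips, push the wooden wedge along the counter, thin end first, under that short foot until it is snug, without lifting the wedge, jacking the scale off level or shoving the scale along. Then press down firmly for a moment with the fingertips on the scale's front-left corner, right above that foot, to prove that it no longer rocks, and leave the wedge in place; do not disturb the pen or the timer.

Things in the scene. Friction and masses are not known exactly. Their poses are not given: they have to be found in the camera images.
- scale: Free-standing white bench scale, 220 x 190 mm, 3 kg. Origin on the counter under its middle; x points from the front (display edge, nearer the robot) to the back, y to its left. Body 22 to 50 mm high; the steel plate behind the display tops it at 58 mm. Feet at x = +-90, y = +-75 mm. Level on three; 2 to 4 N down above the short one rocks it 9 mm (0.08 rad). About 20 N sideways slides it.
- short_foot (a point): Lowest point of the short foot: a steel dome of 14 mm diameter, 9 mm above the counter, 20 mm in from the scale's front edge and 20 mm in from its left edge.
- press_spot (a point): Point on the white top of the scale's body straight above the short foot, 50 mm above the counter, 40 mm in front of the steel plate; the place to press.
- shim: Loose wooden wedge, 85 mm long (x), 60 wide (y), 90 g, flat on the counter before the short foot. Origin mid-underside; x points to the thin end. Top rises evenly from 3 mm (x = +42.5) to 20 mm at the upright thick end (x = -42.5). Snug with the foot about 29 mm behind the thin edge: resistance, about 1 N before, then rises steeply. Friction holds it when let go.
- thin_edge (a point): Middle of the wedge's thin edge, on the counter.
- thick_end (a point): Middle of the wedge's upright thick end face, 10 mm above the counter; the face (60 mm wide, 20 mm high) to push on.
- timer: Round white kitchen timer with a dark dial, 66 mm diameter, 39 mm high; origin under its middle. Bystander.
- pen_1: Black and white marker pen lying along its y, 135 mm long, 17 mm thick; origin under its middle. Bystander.

How it is judged:
By the outcome, as a careful person would: the job done as asked, in the order asked, and still so for the second after the job is handed in, with the robot touching nothing.
It also fails if it takes over 42 s, if anything falls off the work surface, if the arm or the gripper's body presses on something with over 40 N, if the wrist force passes 120 N, or if a joint passes its speed limit or range.

## Working session

There is one attempt and no reset: what is moved stays moved. The work goes in short steps, Python scripts to look and compute and a tool call to move; the robot and the scene stay as the last step left them, time stands still between calls to the robot, and variables do not carry over. Pictures are saved under pics/ and viewed, and the job is handed in when it is done.

Besides the shell and the picture viewer there is one more tool, called after "Call:" by a JSON object that holds its "op" and its "data", one argument or row to a line. drive_tool: Moves the arm, as the interface text tells. Its arguments: {"type":"object","properties":{"deltas":{"type":"array","items":{"type":"array"}},"gripper":{"type":"number"}},"required":["deltas"]}

```bash
mkdir -p pics; cat > h.py <<'E'
import numpy as np, cv2, pickle
from bench import get_obs, camera
def snap(n,tag):
    c=camera(n); cv2.imwrite(f'pics/{tag}.png',cv2.cvtColor(c['frame'],cv2.COLOR_RGB2BGR)); pickle.dump(c,open(f'pics/{tag}.pkl','wb')); return c
E
python3 - <<'E'
from h import *
o=get_obs(); print(o)
for n in('scene','top'):
    c=snap(n,n+'0'); print(n,c['fx'],c['fy'],c['cx'],c['cy'],c['eye'],c['attitude'])
E
```

```text
{'time_s': 0.0, 'q': array([-1.32130195e+00,  1.81539171e-01,  1.60803925e+00, -2.26978301e-05,
        1.35379260e+00, -2.06291091e-01]), 'dq': array([ 0.00081815, -0.00106713, -0.00071933,  0.00083011, -0.00062093,
       -0.00032842]), 'joint_efforts': array([-6.52443359e-04, -4.44871151e+01, -3.51339805e+01, -3.72506320e-04,
        9.04677843e-03, -8.80066047e-07]), 'eef_pos': array([ 0.2529528 , -0.51567943,  0.19917016]), 'eef_rot': array([-8.88737604e-04,  9.74143703e-01,  2.25927545e-01, -3.02843356e-05]), 'wrist_force': array([0.21760034, 0.94351052, 0.0450541 ]), 'torque': array([ 0.02586732, -0.0100391 ,  0.01372473]), 'opening': 1.0016423473412983}
scene 456.7462916485397 456.7462916485397 265.30815194991135 190.58194976790847 [-0.11224028 -1.01373156  0.72095018] [-0.44118908  0.81528869 -0.32791542  0.18201107]
top 355.5780152650152 355.5780152650152 247.96630601870476 195.60105297468033 [ 0.43817436 -0.2820593   0.92431023] [ 0.05025883 -0.70493874  0.70497168 -0.05958489]
```

View pics/scene0.png

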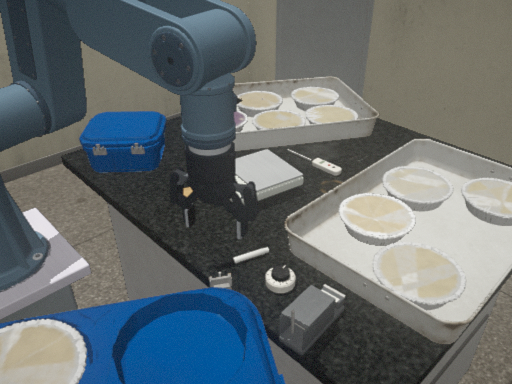

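View pics/top0.png

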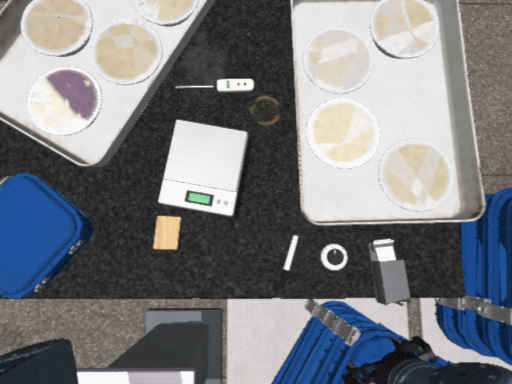

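The top view shows the scale centred near (205,167), its display edge at the bottom (front), and the wedge at (167,233) before the front-left corner (160,197). The pen is at (291,252) and the timer at (334,257), both well to the right.

```bash
cat >> h.py <<'E'
from scipy.spatial.transform import Rotation as R
def rot(c): a=c['attitude']; return R.from_quat([a[1],a[2],a[3],a[0]]).as_matrix()
def ray(c,u,v): return rot(c)@np.array([(u-c['cx'])/c['fx'],(v-c['cy'])/c['fy'],1])
def onz(c,u,v,z):
    d=ray(c,u,v); return c['eye']+d*(z-c['eye'][2])/d[2]
def proj(c,p):
    q=rot(c).T@(np.array(p)-c['eye']); return np.array([c['fx']*q[0]/q[2]+c['cx'],c['fy']*q[1]/q[2]+c['cy']])
def crop(tag,u0,v0,u1,v1,s,out):
    im=cv2.imread(f'pics/{tag}.png')[v0:v1,u0:u1]; cv2.imwrite(f'pics/{out}.png',cv2.resize(im,None,fx=s,fy=s,interpolation=cv2.INTER_CUBIC))
def tri(*cs):
    A=np.zeros((3,3));b=np.zeros(3)
    for c,u,v in cs:
        d=ray(c,u,v);d/=np.linalg.norm(d);P=np.eye(3)-np.outer(d,d);A+=P;b+=P@c['eye']
    return np.linalg.solve(A,b)
E
python3 - <<'E'
from h import *
crop('top0',145,110,260,260,4,'top0c')
E
```

```text
(no output)
```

View pics/top0c.png

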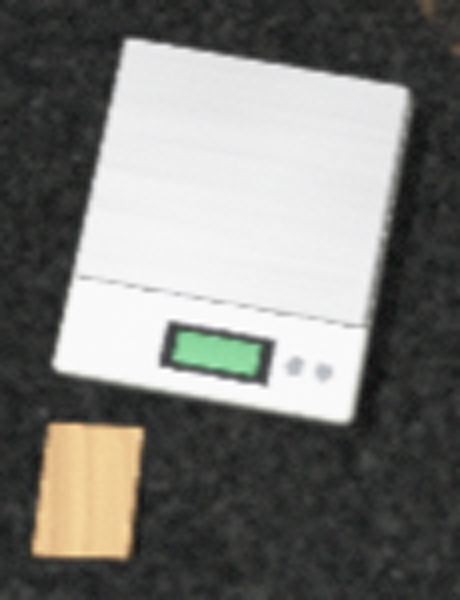

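```bash
cat > fit.py <<'E'
from h import *
from scipy.optimize import least_squares
c=pickle.load(open('pics/top0.pkl','rb'))
f=lambda x,y:((x+.5)/4-.5+145,(y+.5)/4-.5+110)
def T(p,l): 
    x,y,a=p; return [x+l[0]*np.cos(a)-l[1]*np.sin(a),y+l[0]*np.sin(a)+l[1]*np.cos(a),l[2]]
S=[((-.11,.095,.05),(53,370)),((-.11,-.095,.05),(352,424)),((.11,.095,.054),(124,38)),((.11,-.095,.054),(410,88))]
W=[((.0425,.03,.003),(48,423)),((.0425,-.03,.003),(144,428)),((-.0425,.03,.02),(32,557)),((-.0425,-.03,.02),(130,559))]
for n,M in(('scale',S),('wedge',W)):
    g=lambda p:np.concatenate([proj(c,T(p,l))-f(*m) for l,m in M])
    r=least_squares(g,[.5,-.15,0]);print(n,r.x,np.round(r.fun,2))
    if n=='scale': s=r.x;print('foot',T(s,(-.09,.075,.009)))
    else: print('thin',T(r.x,(.0425,0,0)),'thick',T(r.x,(-.0425,0,.01)))
    # free corners
    for l,m in M: print(np.round(onz(c,*f(*m),l[2]),4))
E
python3 fit.py
```

```text
scale [ 0.64912174 -0.18181717 -0.17384519] [-0.67  0.59  0.22  0.36 -0.61 -0.57  1.07 -0.49]
foot [np.float64(0.5734511281993147), np.float64(-0.09238027699747577), 0.009]
[ 0.5587 -0.0708  0.05  ]
[ 0.5252 -0.2558  0.05  ]
[ 0.7724 -0.1089  0.054 ]
[ 0.7397 -0.2917  0.054 ]
wedge [ 0.48638421 -0.08710124 -0.03540116] [ 0.41  0.23 -0.42 -0.2   0.28 -0.18 -0.27  0.16]
thin [np.float64(0.5288575806680121), np.float64(-0.0886054709235257), 0] thick [np.float64(0.4439108379098686), np.float64(-0.08559700041813821), 0.01]
[ 0.5305 -0.0575  0.003 ]
[ 0.5273 -0.1197  0.003 ]
[ 0.4445 -0.0549  0.02  ]
[ 0.4432 -0.1162  0.02  ]
```

Call:
{"op": "drive_tool", "data": {
  "deltas": [
    [[0.016,0.043,0],-0.05],
    [[0.016,0.043,0],-0.05],
    [[0.016,0.043,0],-0.05],
    [[0.016,0.043,0],-0.05],
    [[0.016,0.043,0],-0.05],
    [[0.016,0.043,0],-0.05],
    [[0.016,0.043,0],-0.05],
    [[0.016,0.043,0],-0.05],
    [[0.016,0.043,0],-0.05],
    [[0.016,0.043,0],-0.04]
  ],
  "gripper": 0
}}

```text
time_s: 1.1
eef_pos: [0.4115, -0.0725, 0.195]
eef_rot: [-0.003, 0.999, -0.033, -0.0]
wrist_force: [1.2, -1.3, 0.4]
opening: 0.002
```

```bash
python3 - <<'E'
from h import *
c=snap('wrist','w1'); print(c['fx'],c['cx'],c['cy'],c['eye'],c['attitude']); o=get_obs(); print(o['eef_pos'],o['eef_rot'],o['q'],o['wrist_force'])
for p in [(.5735,-.0924,.05),(.5289,-.0886,0),(.444,-.0856,.02)]: print(proj(c,p))
E
```

```text
291.72250899572435 262.2726405712012 195.8335239098222 [ 0.48641304 -0.0773418   0.37003401] [-0.10079199 -0.67565972  0.7217075   0.11163872]
[ 0.41282887 -0.06572594  0.19491086] [-5.24446188e-03  9.99489289e-01 -3.15192456e-02  4.40031869e-04] [-0.45223435 -0.18543266  1.98322618  0.01018713  1.34729092  1.17933645] [-1.54852618  4.48956791 -0.05402262]
[273.69664946   8.85015127]
[271.17645368  66.25865491]
[273.17178277 141.80605121]
```

View pics/w1.png

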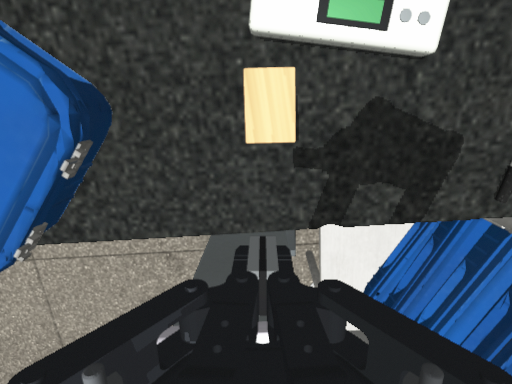

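```bash
python3 - <<'E'
from h import *
c=snap('wrist','w2'); o=get_obs(); print(o['eef_pos'],o['eef_rot'],o['dq'],o['wrist_force'],o['time_s'])
print(c['eye'])
crop('w2',235,0,395,150,5,'w2c')
E
```

```text
[ 0.41205307 -0.06909069  0.19483197] [-3.99756607e-03  9.99587239e-01 -2.84491811e-02 -1.20174331e-04] [-0.10634557  0.00435602 -0.00301923 -0.04949581 -0.00576758 -0.14300502] [ 0.32582291 -0.54946734  0.0552448 ] 1.2
[ 0.48757486 -0.07115328  0.37000892]
```

View pics/w2c.png

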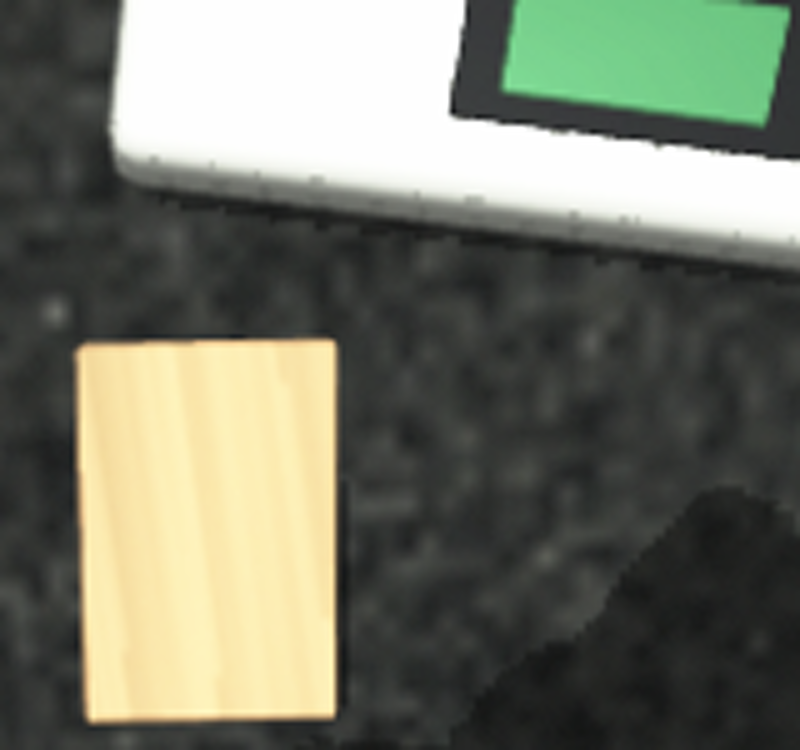

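```bash
cat > fit2.py <<'E'
from h import *
from scipy.optimize import least_squares
c=pickle.load(open('pics/w2.pkl','rb')); ct=pickle.load(open('pics/top0.pkl','rb'))
print(rot(c).round(3))
f=lambda x,y:((x+.5)/5-.5+235,(y+.5)/5-.5)
ft=lambda x,y:((x+.5)/4-.5+145,(y+.5)/4-.5+110)
def T(p,l): 
    x,y,a=p; return [x+l[0]*np.cos(a)-l[1]*np.sin(a),y+l[0]*np.sin(a)+l[1]*np.cos(a),l[2]]
px=[(77,343),(338,340),(87,722),(338,718)]; pt=[(48,423),(144,428),(32,557),(130,559)]
L=[(.0425,.03),(.0425,-.03),(-.0425,.03),(-.0425,-.03)]
for zz in((.003,.02),(.02,.003)):
    Z=[zz[0]]*2+[zz[1]]*2
    for M,cc,ff in((px,c,f),(pt,ct,ft)):
        g=lambda p:np.concatenate([proj(cc,T(p,(*l,z)))-ff(*m) for l,z,m in zip(L,Z,M)])
        r=least_squares(g,[.5,-.1,0]);print(zz,r.x,r.cost,r.fun.round(2))
for a,b in zip(px,pt): print('tri',tri((c,*f(*a)),(ct,*ft(*b))))
print('scale FL',tri((c,*f(118,145)),(ct,*ft(53,370))), onz(c,*f(118,145),.05))
E
python3 fit2.py
```

```text
[[-0.064 -0.953 -0.295]
 [-0.998  0.058  0.028]
 [-0.01   0.297 -0.955]]
(0.003, 0.02) [ 0.48560889 -0.08427174 -0.0456489 ] 0.140505988683636 [ 0.3   0.21 -0.1  -0.27 -0.24  0.06  0.03  0.01]
(0.003, 0.02) [ 0.48638421 -0.08710124 -0.03540117] 0.31899555244881383 [ 0.41  0.23 -0.42 -0.2   0.28 -0.18 -0.27  0.16]
(0.02, 0.003) [ 0.48360803 -0.08415396 -0.03624762] 2.722837714429169 [-0.77  0.61  1.33 -0.48  0.72  0.17 -1.35 -0.3 ]
(0.02, 0.003) [ 0.48560862 -0.08703641 -0.09240391] 1.8901358544446436 [-0.21 -0.74 -0.73  0.18  1.03 -0.55 -0.09  1.11]
tri [ 0.53099715 -0.05553113 -0.00540242]
tri [ 0.52799115 -0.11768571 -0.00842205]
tri [ 0.44409412 -0.05255367  0.01187292]
tri [ 0.44195053 -0.11393907  0.01086306]
scale FL [ 0.5603532  -0.06871408  0.04236835] [ 0.55926783 -0.0685556   0.05      ]
```

Call:
{"op": "drive_tool", "data": {
  "deltas": [
    [[-0.002,-0.016,-0.03],0.015],
    [[0,0,-0.04],0],
    [[0,0,-0.04],0],
    [[0,0,-0.035],0],
    [[0,0,-0.02],0],
    [[0,0,-0.01],0],
    [[0,0,0],0]
  ]
}}

```text
time_s: 1.9
eef_pos: [0.4091, -0.087, 0.015]
eef_rot: [-0.002, 1.0, -0.017, 0.001]
wrist_force: [0.1, -0.5, 0.0]
opening: -0.0
```

```bash
python3 - <<'E'
from h import *
c=snap('wrist','w3'); snap('scene','s3');o=get_obs(); print(o['eef_pos'],o['eef_rot'],o['dq'].round(3),o['wrist_force'],o['time_s'])
E
```

```text
[ 0.41065328 -0.08755943  0.0166732 ] [-0.00150905  0.99985897 -0.01650137  0.00273228] [ 0.006 -0.023 -0.015  0.001 -0.001  0.002] [ 0.53264621  0.18592219 -0.09962079] 2.0
```

View pics/w3.png

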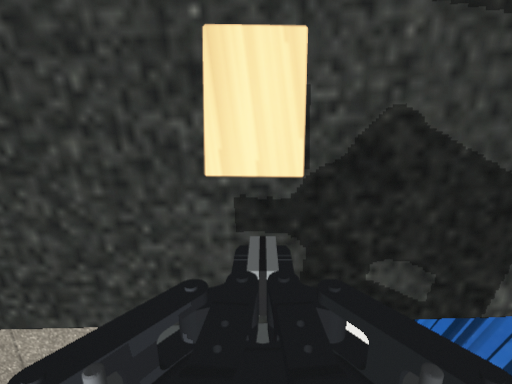

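Call:
{"op": "drive_tool", "data": {
  "deltas": [
    [[0,0.003,-0.006],-0.005],
    [[0,0,-0.005],0],
    [[0,0,0],0],
    [[0,0,0],0]
  ],
  "gripper": 0.25
}}

```text
time_s: 2.4
eef_pos: [0.414, -0.0861, 0.0084]
eef_rot: [0.0, 1.0, -0.019, 0.006]
wrist_force: [-0.4, 0.2, 0.0]
opening: 0.246
```

```bash
python3 - <<'E'
from h import *
c=snap('wrist','w4'); o=get_obs(); print(o['eef_pos'],o['eef_rot'],o['dq'].round(3),o['wrist_force'],o['time_s'])
for z in (0,.02): print([onz(c,u,v,z).round(4) for u,v in ((204,177),(304,177))])
E
```

```text
[ 0.4140038  -0.0861499   0.00836555] [ 2.94005015e-04  9.99798866e-01 -1.90539957e-02  6.25186959e-03] [-0.001  0.001  0.002 -0.001  0.001  0.001] [-0.46581198 -0.40899124  0.44471493] 2.45
[array([ 0.4462, -0.0486,  0.    ]), array([ 0.4437, -0.1132,  0.    ])]
[array([ 0.4506, -0.0528,  0.02  ]), array([ 0.4484, -0.1104,  0.02  ])]
```

View pics/w4.png

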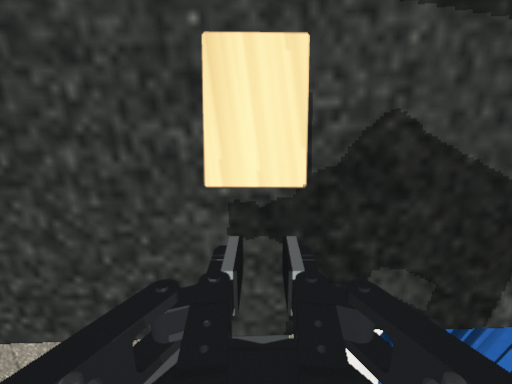

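View pics/s3.png

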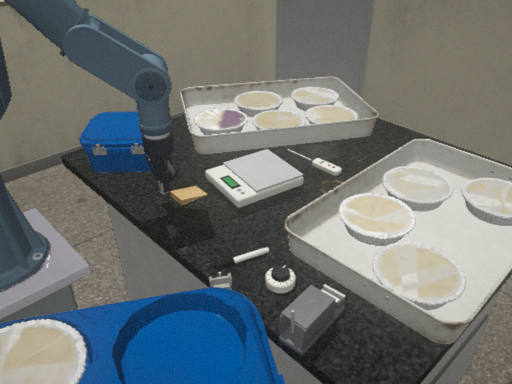

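Call:
{"op": "drive_tool", "data": {
  "deltas": [
    [[0.006,0.002,0],0],
    [[0.006,0,0],0],
    [[0.006,0,0],0],
    [[0.006,0,0],0],
    [[0.005,0,0],0],
    [[0.005,0,0],0],
    [[0.005,0,0],0]
  ]
}}

```text
time_s: 3.15
eef_pos: [0.4571, -0.0841, 0.0089]
eef_rot: [0.001, 1.0, -0.019, 0.007]
wrist_force: [-0.5, -0.2, -0.1]
opening: 0.248
```

```bash
python3 - <<'E'
from h import *
c=snap('wrist','w5'); o=get_obs(); print(o['eef_pos'],o['eef_rot'],o['wrist_force'],o['time_s'])
E
```

```text
[ 0.45795349 -0.08435839  0.00918388] [ 7.48951856e-04  9.99791595e-01 -1.89892827e-02  7.45733963e-03] [ 0.43948076 -1.04906708 -0.39171126] 3.2
```

View pics/w5.png

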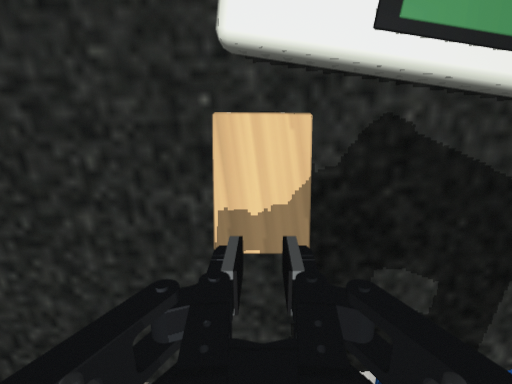

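```bash
cat > fit3.py <<'E'
from h import *
from scipy.optimize import least_squares
import sys
def T(p,l): 
    x,y,a=p; return [x+l[0]*np.cos(a)-l[1]*np.sin(a),y+l[0]*np.sin(a)+l[1]*np.cos(a),l[2]]
def fitw(c,M):
    L=[(.0425,.03,.003),(.0425,-.03,.003),(-.0425,.03,.02),(-.0425,-.03,.02)]
    g=lambda p:np.concatenate([proj(c,T(p,l))-m for l,m in zip(L,M)])
    r=least_squares(g,[.5,-.1,0]); print('wedge',r.x.round(4),r.fun.round(1)); return r.x
E
python3 - <<'E'
from fit3 import *
c=pickle.load(open('pics/w5.pkl','rb'))
w=fitw(c,[(212.5,113),(312,113),(215,253.5),(310.5,253)])
k=onz(c,220,33,.05);print('FL corner',k)
foot=k[:2]+[.0162,-.0232]; print('foot',foot)
a=w[2];d=foot-w[:2];print('foot in wedge',d[0]*np.cos(a)+d[1]*np.sin(a),-d[0]*np.sin(a)+d[1]*np.cos(a))
E
```

```text
wedge [ 0.4855 -0.0842 -0.0356] [-0.2 -0.3  0.3 -0.6 -0.1  0.5  0.1  0.7]
FL corner [ 0.5607178  -0.06941142  0.05      ]
foot [ 0.5769178  -0.09261142]
foot in wedge 0.09170201502965254 -0.00512463451202984
```

```bash
python3 - <<'E'
from fit3 import *
for t,p in(('w4',(.414,-.0861,.0084)),('w5',(.458,-.0844,.0092)),('w2',(.412,-.069,.195)),('w3',(.4107,-.0876,.0167))):
    c=pickle.load(open(f'pics/{t}.pkl','rb')); print(t,c['eye'].round(4),proj(c,p),proj(c,np.array(p)+[.011,0,0]),(c['eye']-p).round(4), c['attitude'].round(4))
w=fitw(pickle.load(open('pics/w4.pkl','rb')),[(202,32),(309,32),(204.5,187),(307,186.5)])
w=fitw(pickle.load(open('pics/w3.pkl','rb')),[(203,24.5),(308,26),(204.5,177),(304,177.5)])
E
```

```text
w4 [ 0.4869 -0.0877  0.1843] [263.92055452 226.11957512] [263.28029614 210.13102234] [ 0.0729 -0.0016  0.1759] [-0.1002 -0.686   0.7132  0.1036]
w5 [ 0.5297 -0.0855  0.185 ] [264.38774411 224.91335617] [263.75783507 208.85599493] [ 0.0717 -0.0011  0.1758] [-0.1    -0.6861  0.7132  0.1029]
w2 [ 0.4876 -0.0712  0.37  ] [269.06498685 227.0328416 ] [268.08542342 211.15409798] [ 0.0756 -0.0022  0.175 ] [-0.099  -0.677   0.7205  0.1127]
w3 [ 0.4837 -0.0891  0.1902] [264.87671128 224.83186311] [264.33266965 208.69855298] [ 0.073  -0.0015  0.1735] [-0.1022 -0.6875  0.7107  0.1086]
wedge [ 0.4858 -0.084  -0.0384] [-0.6 -0.5  0.4 -0.5 -0.2  0.4  0.3  0.8]
wedge [ 0.4853 -0.0841 -0.0441] [-0.2 -0.   0.2 -0.4 -0.3  0.   0.3  0.6]
```

```bash
python3 - <<'E'
from h import *
c=snap('scene','s5'); snap('top','t5'); crop('s5',120,140,320,240,4,'s5c'); crop('t5',145,180,245,260,6,'t5c')
E
```

```text
(no output)
```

View pics/s5c.png

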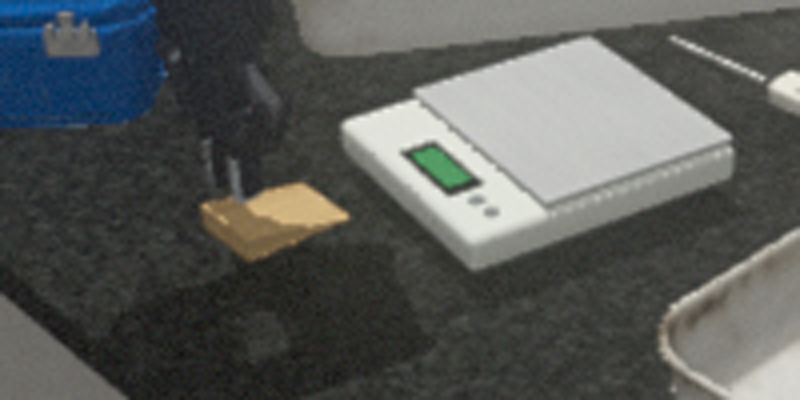

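View pics/t5c.png

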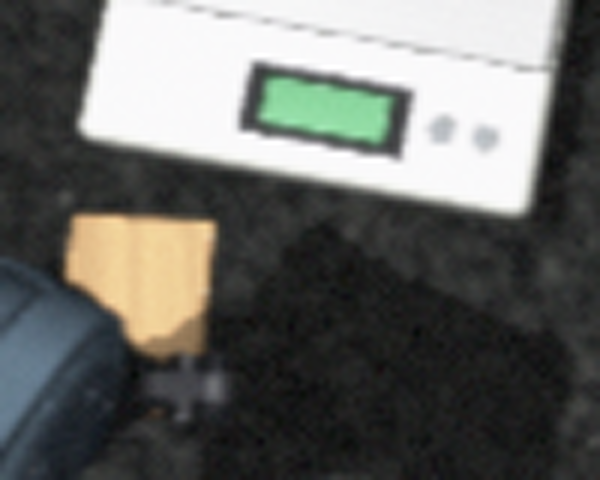

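The scene picture (fingertips at about (232,180) of the crop, above the wedge's thick top edge) shows the parted fingertips have passed over the wedge. It hasn't moved, and there is no force. I'll back off, shut the fingers and lower them.

Call:
{"op": "drive_tool", "data": {
  "deltas": [
    [[-0.015,0,0],0],
    [[-0.015,0,0],0],
    [[-0.015,0,0],0],
    [[-0.005,0,0],0],
    [[0,0,0],0]
  ]
}}

```text
time_s: 3.8
eef_pos: [0.4045, -0.0837, 0.0086]
eef_rot: [0.0, 1.0, -0.019, 0.006]
wrist_force: [0.4, 0.1, -0.4]
opening: 0.252
```

Call:
{"op": "drive_tool", "data": {
  "deltas": [
    [[0,0,0],0],
    [[0,0,0],0],
    [[0,0,0],0]
  ],
  "gripper": 0
}}

```text
time_s: 4.1
eef_pos: [0.4061, -0.0843, 0.0091]
eef_rot: [0.001, 1.0, -0.019, 0.007]
wrist_force: [0.1, 0.7, -0.5]
opening: -0.002
```

```bash
python3 - <<'E'
from fit3 import *
c=snap('scene','s6'); w=snap('wrist','w6'); o=get_obs(); print(o['eef_pos'],o['eef_rot'],o['wrist_force'],o['time_s'])
print(proj(c,o['eef_pos']), proj(w,o['eef_pos']))
crop('s6',120,140,220,220,8,'s6c')
print((proj(c,o['eef_pos'])-[120,140])*8)
E
```

```text
[ 0.40596279 -0.08425676  0.0090605 ] [ 7.22650903e-04  9.99795710e-01 -1.88584104e-02  7.23719055e-03] [-0.20246648 -0.0088675  -0.33130682] 4.2
[163.23648756 203.56632292] [263.86222769 226.30414878]
[345.8919005  508.53058337]
```

View pics/s6c.png

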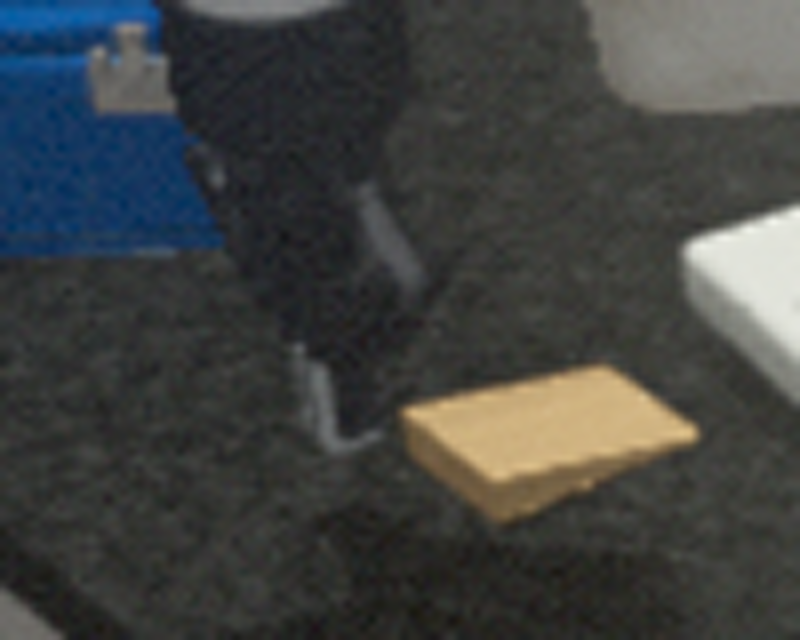

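View pics/w6.png

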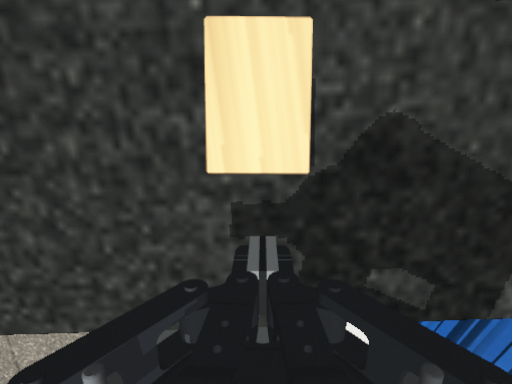

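```bash
python3 - <<'E'
from fit3 import *
c=pickle.load(open('pics/s6.pkl','rb')); wc=pickle.load(open('pics/w6.pkl','rb'))
w=fitw(wc,[(204,16.5),(312.5,17),(206.5,173.5),(310,173)])
for l in [(-.0425,.03,.02),(-.0425,-.03,.02),(-.0425,-.03,0),(.0425,.03,.003),(.0425,-.03,.003)]:
    print(l,((proj(c,T(w,l))-[120,140]+.5)*8-.5).round())
# tip triangulate
f=lambda x,y:((x+.5)/8-.5+120,(y+.5)/8-.5+140)
print(tri((c,*f(335,452)),(wc,250,237)), tri((c,*f(378,435)),(wc,263,237)))
E
```

```text
wedge [ 0.4856 -0.084  -0.0396] [-0.2 -0.4  0.1 -0.7 -0.1  0.4  0.2  0.9]
(-0.0425, 0.03, 0.02) [388. 406.]
(-0.0425, -0.03, 0.02) [481. 478.]
(-0.0425, -0.03, 0) [487. 526.]
(0.0425, 0.03, 0.003) [593. 362.]
(0.0425, -0.03, 0.003) [689. 430.]
[ 0.40795485 -0.07622737  0.02898487] [ 0.41528469 -0.08637953  0.03866339]
```

```bash
python3 - <<'E'
from fit3 import *
c=pickle.load(open('pics/s6.pkl','rb')); wc=pickle.load(open('pics/w6.pkl','rb'))
for z in (.009,.02,.025,.03):
  for x in (.395,.406,.417):
    for y in (-.098,-.0915,): print(z,x,y,((proj(c,(x,y,z))-[120,140]+.5)*8-.5+[10,0]).round(), proj(wc,(x,y,z)).round())
E
python3 - <<'E'
import sys; sys.path.insert(0,'.')
import os; os.chdir('.')
from h import *
crop('w6',215,200,315,280,8,'w6c')
E
```

```text
0.009 0.395 -0.098 [355. 542.] [285. 241.]
0.009 0.395 -0.0915 [344. 534.] [275. 241.]
0.009 0.406 -0.098 [382. 529.] [285. 225.]
0.009 0.406 -0.0915 [371. 521.] [275. 226.]
0.009 0.417 -0.098 [409. 516.] [285. 209.]
0.009 0.417 -0.0915 [399. 508.] [275. 210.]
0.02 0.395 -0.098 [351. 515.] [287. 249.]
0.02 0.395 -0.0915 [340. 507.] [276. 249.]
0.02 0.406 -0.098 [379. 502.] [286. 232.]
0.02 0.406 -0.0915 [368. 494.] [276. 233.]
0.02 0.417 -0.098 [406. 490.] [286. 215.]
0.02 0.417 -0.0915 [395. 482.] [275. 216.]
0.025 0.395 -0.098 [349. 503.] [287. 252.]
0.025 0.395 -0.0915 [338. 495.] [277. 253.]
0.025 0.406 -0.098 [377. 490.] [287. 236.]
0.025 0.406 -0.0915 [366. 482.] [276. 236.]
0.025 0.417 -0.098 [404. 477.] [287. 218.]
0.025 0.417 -0.0915 [394. 470.] [276. 219.]
0.03 0.395 -0.098 [347. 490.] [288. 256.]
0.03 0.395 -0.0915 [337. 482.] [277. 257.]
0.03 0.406 -0.098 [375. 478.] [288. 239.]
0.03 0.406 -0.0915 [364. 470.] [277. 240.]
0.03 0.417 -0.098 [403. 465.] [288. 222.]
0.03 0.417 -0.0915 [392. 457.] [276. 222.]
```

View pics/w6c.png

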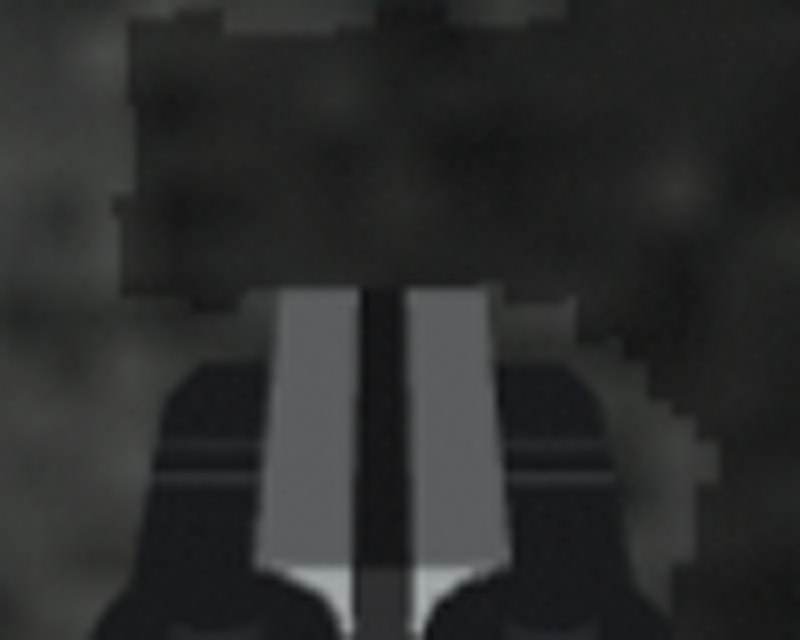

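Call:
{"op": "drive_tool", "data": {
  "deltas": [
    [[0,0,-0.002],0],
    [[0,0,-0.002],0],
    [[0,0,-0.002],0],
    [[0,0,0],0]
  ]
}}

```text
time_s: 4.6
eef_pos: [0.4062, -0.0842, 0.0024]
eef_rot: [0.001, 1.0, -0.019, 0.007]
wrist_force: [0.3, 0.4, -0.0]
opening: -0.002
```

```bash
python3 - <<'E'
from fit3 import *
c=snap('scene','s7'); w=snap('wrist','w7'); o=get_obs(); print(o['eef_pos'],o['eef_rot'],o['q'],o['wrist_force'],o['time_s'])
crop('s7',120,140,220,220,8,'s7c')
E
```

```text
[ 0.4063863  -0.08429239  0.00263408] [ 7.58518099e-04  9.99797397e-01 -1.87245717e-02  7.34708164e-03] [-0.49707485  0.12085837  2.1465869   0.00714545  0.8604166   1.10655131] [-0.83302398 -0.78710513  0.31678356] 4.7
```

View pics/s7c.png

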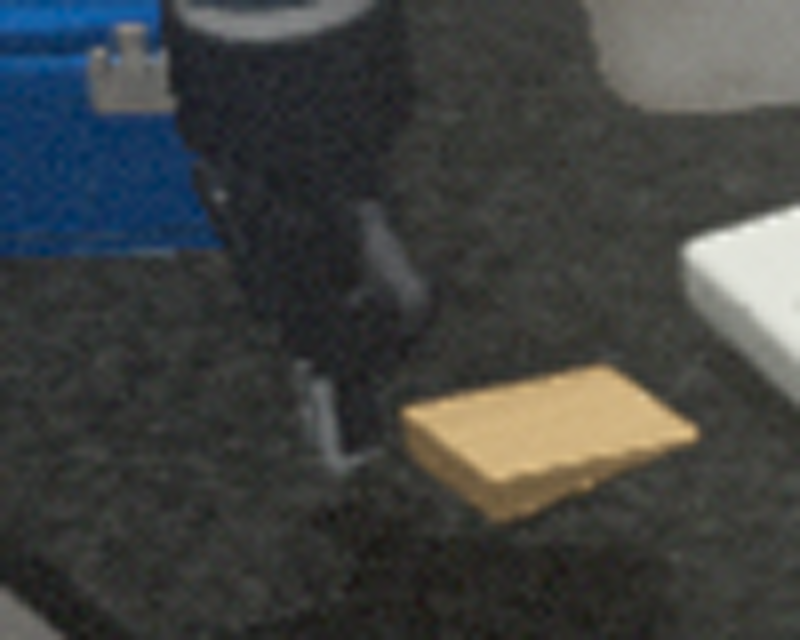

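```bash
python3 - <<'E'
from fit3 import *
for t,a in(('s7',(130,170,200,215)),('w7',(190,170,340,300))):
    im=cv2.imread(f'pics/{t}.png')[a[1]:a[3],a[0]:a[2]].astype(float)
    im=np.clip(im*3,0,255).astype(np.uint8); s=700/im.shape[1]
    cv2.imwrite(f'pics/{t}e.png',cv2.resize(im,None,fx=s,fy=s,interpolation=cv2.INTER_NEAREST)[:600])
E
```

```text
(no output)
```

View pics/s7e.png

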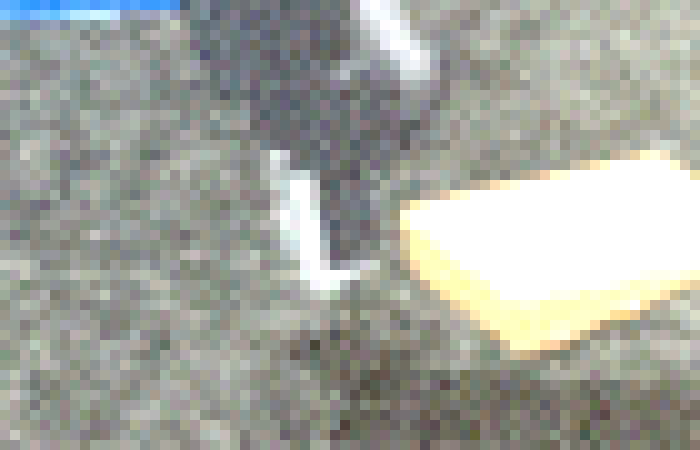

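View pics/w7e.png

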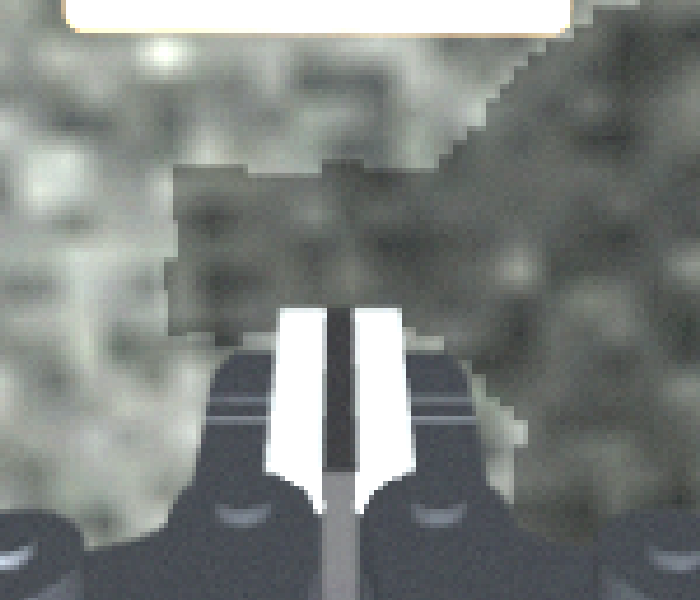

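Call:
{"op": "drive_tool", "data": {
  "deltas": [
    [[0,0,-0.002],0],
    [[0,0,-0.002],0],
    [[0,0,-0.002],0],
    [[0,0,0],0]
  ]
}}

```text
time_s: 5.1
eef_pos: [0.4064, -0.0844, -0.0038]
eef_rot: [0.001, 1.0, -0.019, 0.007]
wrist_force: [0.8, -0.9, -0.6]
opening: 0.005
```

Call:
{"op": "drive_tool", "data": {
  "deltas": [
    [[0,0,-0.002],0],
    [[0,0,-0.002],0],
    [[0,0,-0.002],0],
    [[0,0,-0.002],0],
    [[0,0,0],0]
  ]
}}

```text
time_s: 5.6
eef_pos: [0.4064, -0.0843, -0.0126]
eef_rot: [0.001, 1.0, -0.019, 0.007]
wrist_force: [0.3, 0.1, 0.3]
opening: -0.002
```

```bash
python3 - <<'E'
from fit3 import *
c=snap('scene','s8'); w=snap('wrist','w8'); o=get_obs(); print(o['eef_pos'],o['wrist_force'],o['time_s'])
for t,a in(('s8',(130,150,220,220)),):
    im=cv2.imread(f'pics/{t}.png')[a[1]:a[3],a[0]:a[2]].astype(float)
    im=np.clip(im*2.5,0,255).astype(np.uint8); s=700/im.shape[1]
    cv2.imwrite(f'pics/{t}e.png',cv2.resize(im,None,fx=s,fy=s,interpolation=cv2.INTER_CUBIC)[:600])
E
```

```text
[ 0.40658139 -0.08441179 -0.0123468 ] [ 0.61076201  0.66651714 -1.14568007] 5.7
```

View pics/s8e.png

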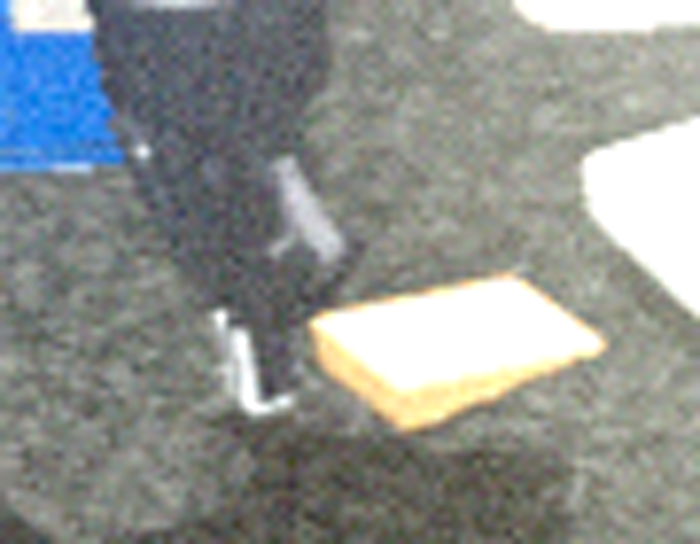

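View pics/w8.png

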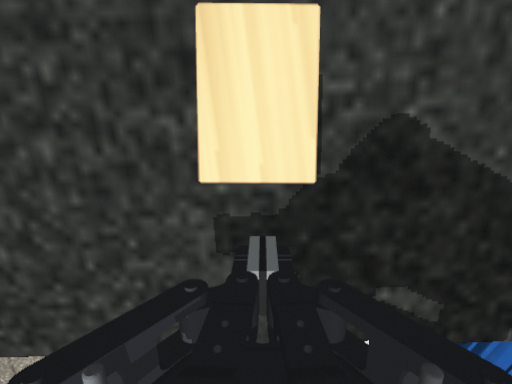

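```bash
python3 - <<'E'
from fit3 import *
c=pickle.load(open('pics/s8.pkl','rb')); wc=pickle.load(open('pics/w8.pkl','rb'))
print(fitw(wc,[(195.5,3.5),(320,4),(199,183),(316.5,182.5)]))
dc=np.array([1.2,0])
print(tri((c,167.3-1.2,201.4),(wc,277,237)))
d=ray(c,162.8-1.2,202.7)
for y in(-.085,-.0915,-.098):
    t=(y-c['eye'][1])/d[1]; print(c['eye']+t*d)
print(wc['eye'],get_obs()['eef_pos'])
E
```

```text
wedge [ 0.4857 -0.084  -0.0395] [-0.2 -0.4  0.1 -0.7 -0.3  0.4  0.4  1. ]
[ 0.48566299 -0.084035   -0.03946632]
[ 0.41174425 -0.09136488  0.01698954]
[ 0.40098462 -0.085       0.01465865]
[ 0.39739266 -0.0915      0.01960184]
[ 0.39380071 -0.098       0.02454502]
[ 0.47892968 -0.08571001  0.1637051 ] [ 0.40658139 -0.08441179 -0.0123468 ]
```

Both views put the visible tips about 30 mm above the reported TCP, and there is no contact force. I'll trust the pictures and keep lowering gently.

Call:
{"op": "drive_tool", "data": {
  "deltas": [
    [[0,0,-0.002],0],
    [[0,0,-0.002],0],
    [[0,0,-0.002],0],
    [[0,0,-0.002],0],
    [[0,0,-0.001],0],
    [[0,0,0],0]
  ]
}}

```text
time_s: 6.3
eef_pos: [0.4067, -0.0845, -0.022]
eef_rot: [0.001, 1.0, -0.019, 0.008]
wrist_force: [-0.5, -0.8, 0.2]
opening: 0.002
```

```bash
python3 - <<'E'
from fit3 import *
c=snap('scene','s9'); o=get_obs(); print(o['eef_pos'],o['wrist_force'],o['time_s'])
for t,a in(('s9',(130,150,220,220)),):
    im=cv2.imread(f'pics/{t}.png')[a[1]:a[3],a[0]:a[2]].astype(float)
    im=np.clip(im*2.5,0,255).astype(np.uint8); s=700/im.shape[1]
    cv2.imwrite(f'pics/{t}e.png',cv2.resize(im,None,fx=s,fy=s,interpolation=cv2.INTER_CUBIC)[:600])
E
```

```text
[ 0.40675918 -0.0845158  -0.02195631] [-0.42343861 -0.57895104 -0.25273763] 6.35
```

View pics/s9e.png

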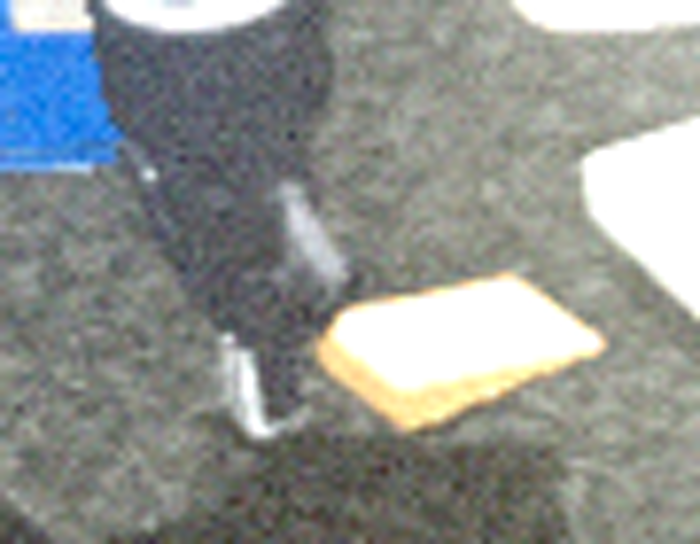

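Call:
{"op": "drive_tool", "data": {
  "deltas": [
    [[0.005,0,0],0],
    [[0.005,0,0],0],
    [[0.005,0,0],0],
    [[0.004,0,0],0],
    [[0.004,0,0],0],
    [[0.004,0,0],0],
    [[0.004,0,0],0],
    [[0.004,0,0],0],
    [[0,0,0],0]
  ]
}}

```text
time_s: 7.25
eef_pos: [0.4451, -0.0845, -0.0218]
eef_rot: [0.001, 1.0, -0.019, 0.008]
wrist_force: [-0.1, 0.4, 0.3]
opening: 0.004
```

```bash
python3 - <<'E'
from fit3 import *
c=snap('scene','s10'); w=snap('wrist','w10'); o=get_obs(); print(o['eef_pos'],o['wrist_force'],o['time_s'])
crop('s10',120,120,280,220,5,'s10c')
E
```

```text
[ 0.44465549 -0.0843858  -0.02190938] [ 0.1664181   0.57137878 -0.24265045] 7.35
```

View pics/s10c.png

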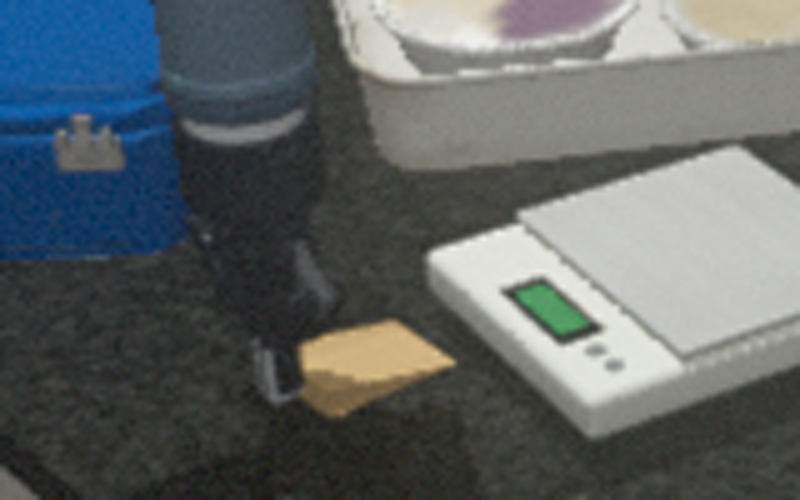

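View pics/w10.png

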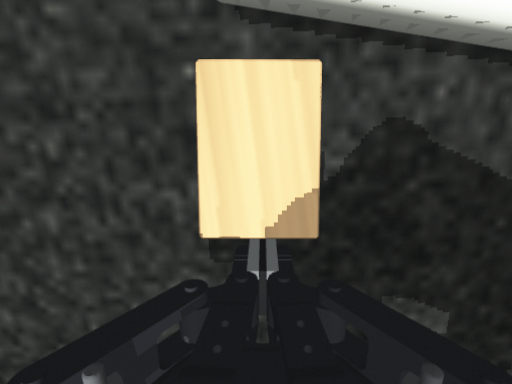

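```bash
python3 - <<'E'
from fit3 import *
wc=pickle.load(open('pics/w10.pkl','rb'))
w=fitw(wc,[(196,59.5),(321.5,60),(200,238),(319,238)])
E
```

```text
wedge [ 0.4979 -0.0838 -0.0368] [-0.2 -0.2  0.5 -0.8 -0.5  0.7  0.1  0.5]
```

Call:
{"op": "drive_tool", "data": {
  "deltas": [
    [[0.004,0,0],0],
    [[0.004,0,0],0],
    [[0.004,0,0],0],
    [[0.004,0,0],0],
    [[0.004,-0.001,0],0],
    [[0.004,0,0],0],
    [[0.004,0,0],0],
    [[0.004,0,0],0],
    [[0.003,0,0],0],
    [[0,0,0],0]
  ]
}}

```text
time_s: 8.35
eef_pos: [0.4823, -0.0854, -0.0221]
eef_rot: [0.001, 1.0, -0.019, 0.007]
wrist_force: [-0.7, -0.4, 0.0]
opening: -0.002
```

```bash
python3 - <<'E'
from fit3 import *
c=snap('scene','s11'); w=snap('wrist','w11'); o=get_obs(); print(o['eef_pos'],o['wrist_force'],o['time_s'])
crop('s11',120,120,280,220,5,'s11c')
E
```

```text
[ 0.48190425 -0.08530117 -0.02215499] [-0.46274951  0.38357489  0.54469212] 8.45
```

View pics/s11c.png

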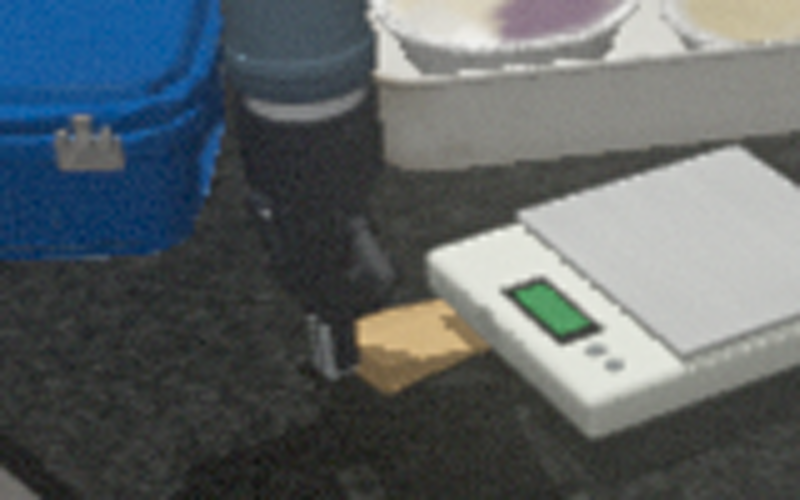

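View pics/w11.png

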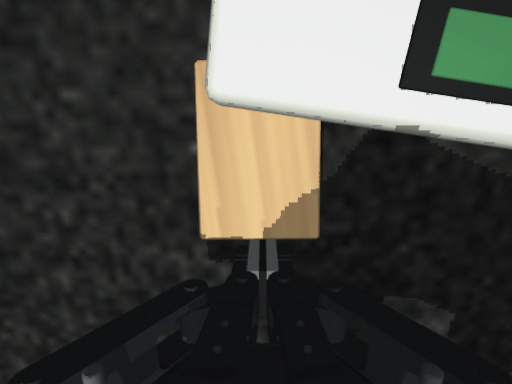

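Call:
{"op": "drive_tool", "data": {
  "deltas": [
    [[0.003,0,0],0],
    [[0.003,0,0],0],
    [[0.003,0,0],0],
    [[0.003,0,0],0],
    [[0.003,0,0],0]
  ]
}}

```text
time_s: 8.95
eef_pos: [0.4971, -0.0851, -0.0223]
eef_rot: [0.001, 1.0, -0.019, 0.006]
wrist_force: [-1.2, -0.9, 0.3]
opening: 0.004
```

Call:
{"op": "drive_tool", "data": {
  "deltas": [
    [[0.002,0,0],0],
    [[0.002,0,0],0]
  ]
}}

```text
time_s: 9.15
eef_pos: [0.5017, -0.0851, -0.0223]
eef_rot: [0.001, 1.0, -0.019, 0.006]
wrist_force: [-1.8, 0.0, 0.8]
opening: -0.002
```

Call:
{"op": "drive_tool", "data": {
  "deltas": [
    [[0.0015,0,0],0]
  ]
}}

```text
time_s: 9.25
eef_pos: [0.5034, -0.0851, -0.0223]
eef_rot: [0.001, 1.0, -0.019, 0.006]
wrist_force: [-0.9, -0.7, 0.0]
opening: -0.001
```

```bash
python3 - <<'E'
from fit3 import *
w=snap('wrist','w12'); o=get_obs(); print(o['eef_pos'],o['wrist_force'],o['time_s'])
E
```

```text
[ 0.50361419 -0.08517243 -0.02223792] [-1.1090275  -0.41113162 -0.10473865] 9.3
```

View pics/w12.png

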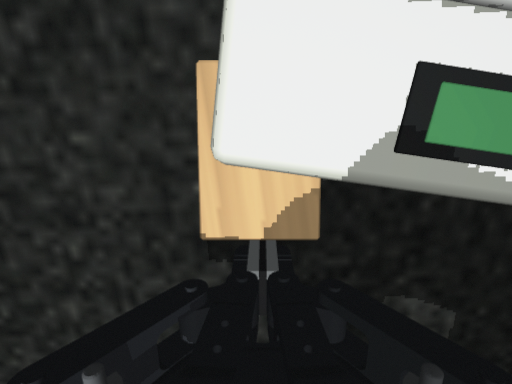

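Call:
{"op": "drive_tool", "data": {
  "deltas": [
    [[0.001,0,0],0],
    [[0.001,0,0],0]
  ]
}}

```text
time_s: 9.5
eef_pos: [0.5051, -0.085, -0.0224]
eef_rot: [0.0, 1.0, -0.019, 0.006]
wrist_force: [-5.1, -1.3, 3.0]
opening: 0.003
```

Call:
{"op": "drive_tool", "data": {
  "deltas": [
    [[0.001,0,0],0]
  ]
}}

```text
time_s: 9.6
eef_pos: [0.5054, -0.0849, -0.0225]
eef_rot: [0.0, 1.0, -0.019, 0.005]
wrist_force: [-5.0, -0.9, 4.6]
opening: 0.002
```

Call:
{"op": "drive_tool", "data": {
  "deltas": [
    [[0.001,0,0],0]
  ]
}}

```text
time_s: 9.7
eef_pos: [0.5056, -0.0848, -0.0226]
eef_rot: [0.0, 1.0, -0.019, 0.004]
wrist_force: [-4.4, 0.4, 4.9]
opening: -0.001
```

```bash
python3 - <<'E'
from fit3 import *
c=snap('scene','s13'); t=snap('top','t13'); w=snap('wrist','w13'); o=get_obs(); print(o['eef_pos'],o['wrist_force'],o['torque'],o['time_s'])
crop('s13',140,110,300,220,5,'s13c'); crop('t13',145,110,260,260,4,'t13c')
for l in [(.0425,.03,.003),(.0425,-.03,.003),(-.0425,.03,.02),(-.0425,-.03,.02)]: pass
E
```

```text
[ 0.50557176 -0.08476302 -0.02262083] [-5.48632277  0.76047474  3.29502081] [-0.07854963  0.80224683 -0.03912214] 9.85
```

View pics/s13c.png

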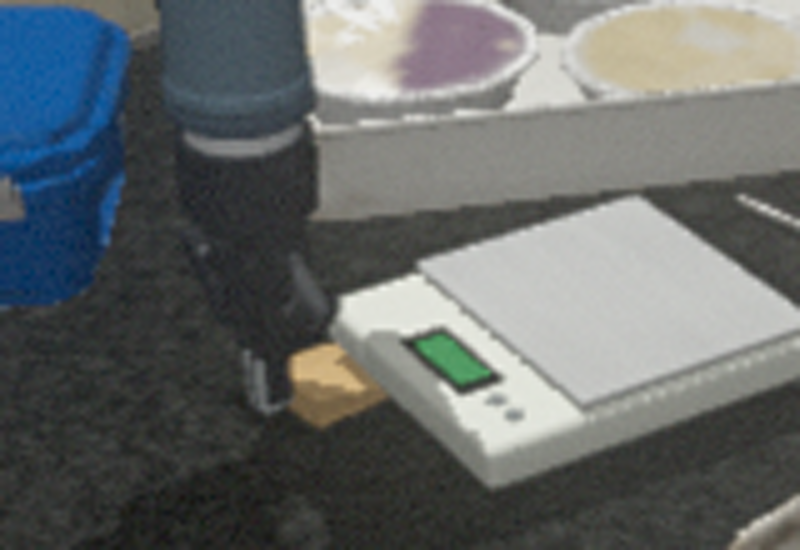

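View pics/t13c.png

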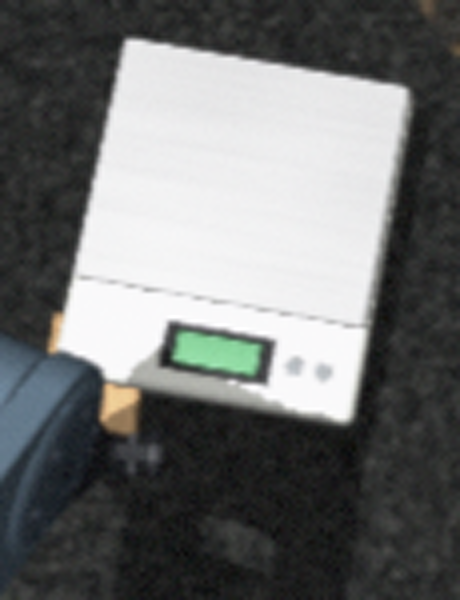

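View pics/w13.png

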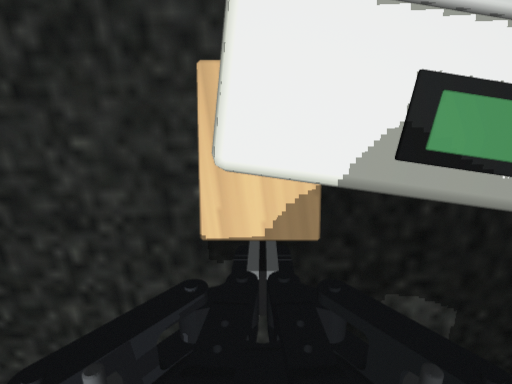

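Call:
{"op": "drive_tool", "data": {
  "deltas": [
    [[0.0015,0,0.0005],0]
  ]
}}

```text
time_s: 9.95
eef_pos: [0.5061, -0.0845, -0.0224]
eef_rot: [-0.0, 1.0, -0.019, 0.003]
wrist_force: [-4.0, 0.1, -0.6]
opening: -0.001
```

Call:
{"op": "drive_tool", "data": {
  "deltas": [
    [[0.0015,0,0],0]
  ]
}}

```text
time_s: 10.05
eef_pos: [0.5064, -0.0844, -0.0227]
eef_rot: [-0.0, 1.0, -0.018, 0.002]
wrist_force: [-8.2, -0.9, 7.0]
opening: 0.005
```

Call:
{"op": "drive_tool", "data": {
  "deltas": [
    [[-0.002,0,0],0],
    [[-0.005,0,0],0],
    [[-0.01,0,0],0],
    [[-0.015,0,0],0],
    [[-0.015,0,0],0],
    [[-0.01,0,0.01],0],
    [[0,0,0.04],0],
    [[0,0,0.045],0],
    [[0,0,0.045],0],
    [[0,0,0],0]
  ]
}}

```text
time_s: 11.05
eef_pos: [0.4438, -0.0833, 0.1208]
eef_rot: [-0.0, 1.0, -0.019, 0.004]
wrist_force: [0.6, -1.3, -0.8]
opening: 0.004
```

```bash
python3 - <<'E'
from fit3 import *
c=snap('scene','s14'); t=snap('top','t14'); w=snap('wrist','w14'); o=get_obs(); print(o['eef_pos'],o['eef_rot'],o['wrist_force'],o['dq'].round(3),o['time_s'])
crop('s14',140,110,300,220,5,'s14c'); crop('t14',145,110,260,260,4,'t14c')
E
```

```text
[ 0.43954255 -0.08131043  0.11450385] [-0.0028308   0.99981165 -0.01915955 -0.00124618] [ 0.30021005 -0.04165085 -0.69832486] [-0.     0.034  0.016 -0.     0.001  0.002] 11.2
```

View pics/w14.png

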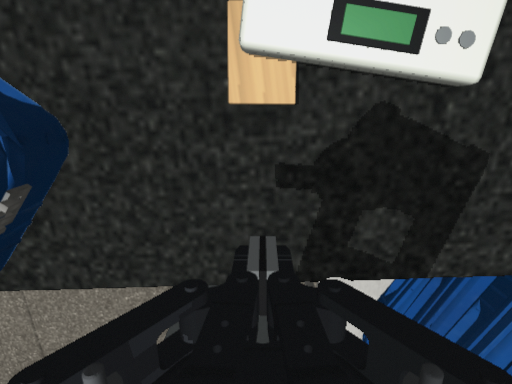

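View pics/s14c.png

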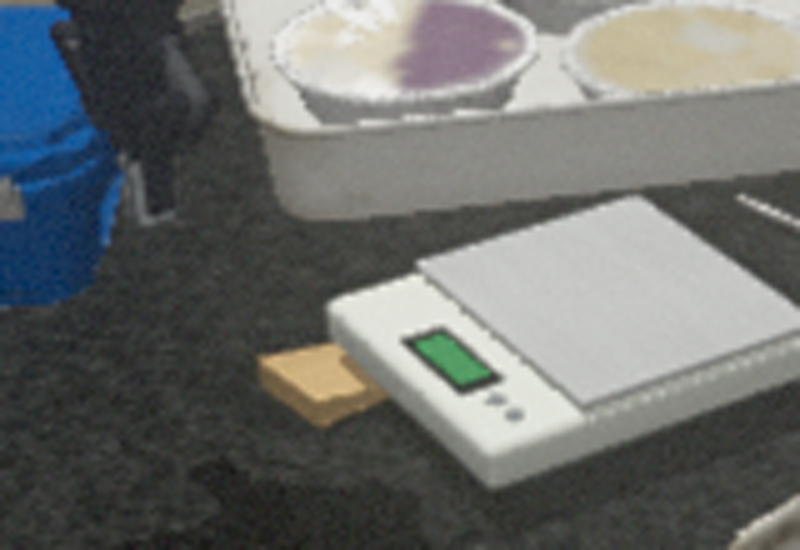

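View pics/t14c.png

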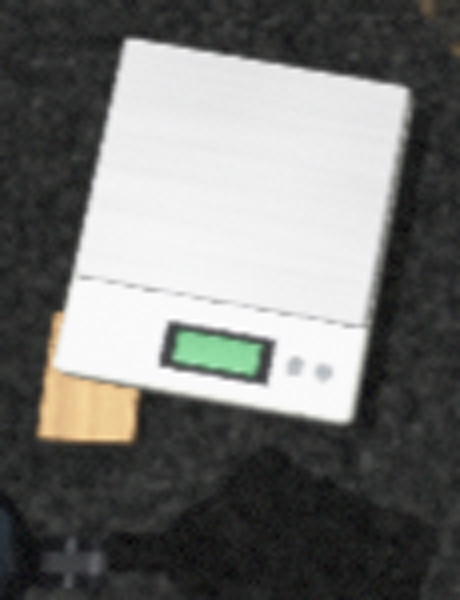

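Call:
{"op": "drive_tool", "data": {
  "deltas": [
    [[0.03,-0.003,0],0],
    [[0.03,-0.003,0],0],
    [[0.03,-0.003,0],0],
    [[0.025,-0.002,0],0],
    [[0.015,0,-0.01],0],
    [[0,0,-0.02],0],
    [[0,0,-0.02],0],
    [[0,0,0],0],
    [[0,0,0],0]
  ]
}}

```text
time_s: 12.1
eef_pos: [0.5614, -0.0878, 0.0425]
eef_rot: [-0.008, 1.0, -0.02, -0.015]
wrist_force: [0.2, -0.2, -0.2]
opening: 0.004
```

```bash
python3 - <<'E'
from fit3 import *
c=snap('scene','s15'); w=snap('wrist','w15'); o=get_obs(); print(o['eef_pos'],o['eef_rot'],o['wrist_force'],o['dq'].round(3),o['time_s'])
crop('s15',140,110,300,220,5,'s15c')
t=pickle.load(open('pics/top0.pkl','rb'))['frame'];u=pickle.load(open('pics/t14.pkl','rb'))['frame']
g=lambda f:cv2.cvtColor(f,cv2.COLOR_RGB2GRAY)[115:218,172:255].astype(np.float32)
print('scale shift px',cv2.phaseCorrelate(g(t),g(u),cv2.createHanningWindow((83,103),cv2.CV_32F)))
E
```

```text
[ 0.5617257  -0.08795997  0.04332532] [-0.00828534  0.99966012 -0.01975014 -0.0148638 ] [ 0.05936452 -0.98062877  0.11409535] [ 0.001 -0.021 -0.017 -0.001 -0.001  0.001] 12.2
scale shift px ((0.08618050096396956, 0.011322425219745469), 1.0255773155777543)
```

View pics/s15c.png

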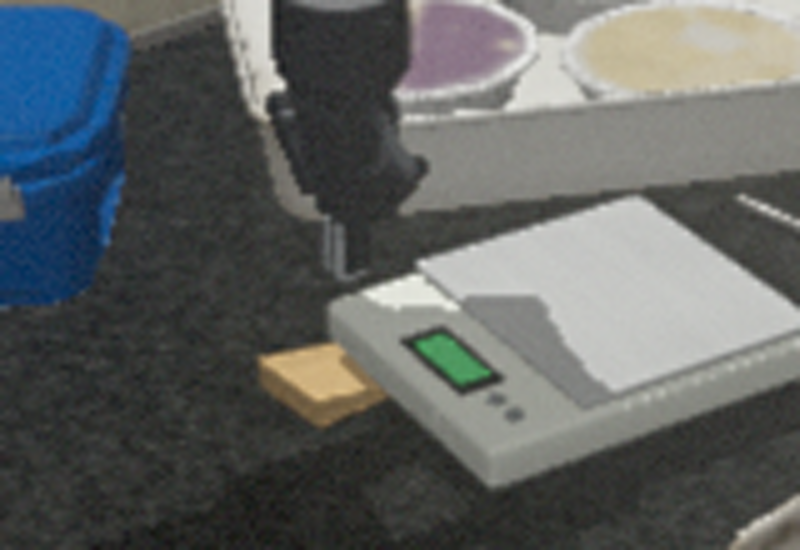

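View pics/w15.png

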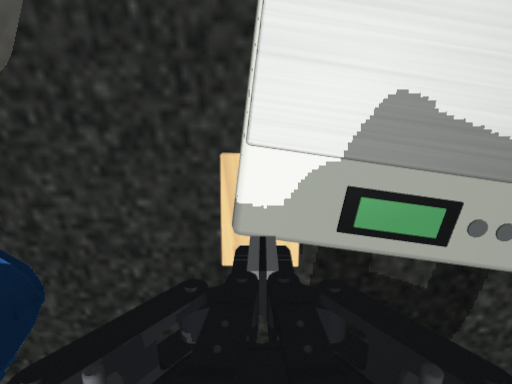

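```bash
python3 - <<'E'
from fit3 import *
w=pickle.load(open('pics/w15.pkl','rb'))
k=onz(w,233.5,233,.05);print(k, k[:2]+[.0162,-.0232])
a=onz(w,247,144,.058); print('plate FL corner',a, 'spot from it', a[:2]+R.from_euler('z',-.174).as_matrix()[:2,:2]@[-.04,-.019])
print(rot(w)[:,2])
E
```

```text
[ 0.56038595 -0.06860138  0.05      ] [ 0.57658595 -0.09180138]
plate FL corner [ 0.61686286 -0.08086994  0.058     ] spot from it [ 0.57417751 -0.09265811]
[-0.3265272   0.02842015 -0.94476044]
```

Call:
{"op": "drive_tool", "data": {
  "deltas": [
    [[0.007,-0.002,0],0],
    [[0.007,-0.002,0],0],
    [[0,0,-0.005],0],
    [[0,0,-0.005],0],
    [[0,0,0],0]
  ]
}}

```text
time_s: 12.7
eef_pos: [0.5796, -0.0935, 0.0361]
eef_rot: [-0.007, 1.0, -0.02, -0.012]
wrist_force: [0.5, 0.3, -0.3]
opening: 0.001
```

```bash
python3 - <<'E'
from fit3 import *
c=snap('scene','s16'); w=snap('wrist','w16'); o=get_obs(); print(o['eef_pos'],o['eef_rot'],o['wrist_force'],o['time_s'])
crop('s16',160,120,260,200,8,'s16c')
E
```

```text
[ 0.57967383 -0.09345438  0.03646914] [-0.00710877  0.99971215 -0.01976375 -0.01159657] [-0.3523195  -0.47248754  0.76152357] 12.8
```

View pics/s16c.png

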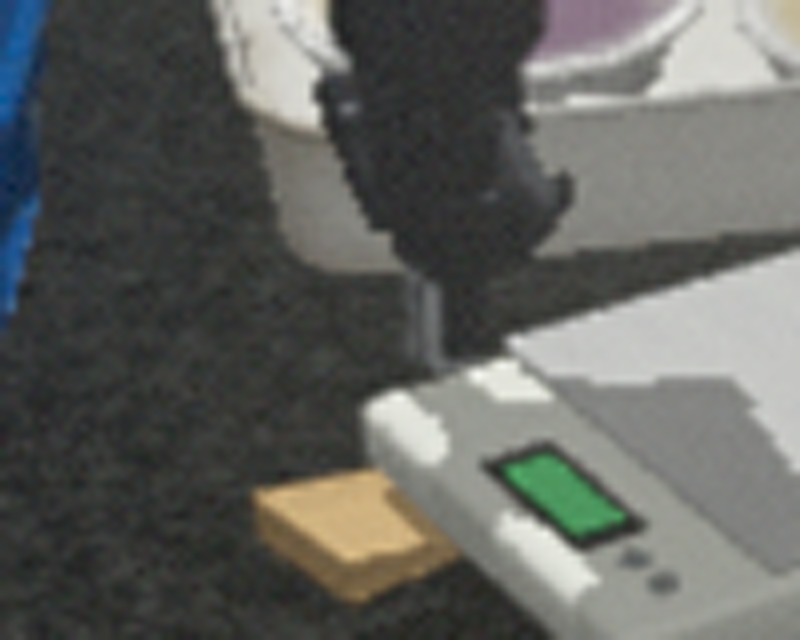

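View pics/w16.png

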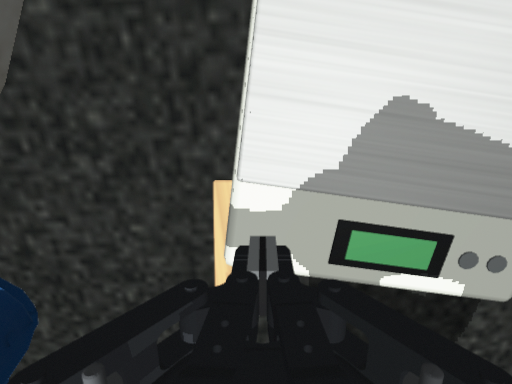

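Call:
{"op": "drive_tool", "data": {
  "deltas": [
    [[-0.003,0.001,-0.002],0],
    [[-0.002,0.001,-0.003],0],
    [[0,0,-0.003],0],
    [[0,0,-0.002],0]
  ]
}}

```text
time_s: 13.2
eef_pos: [0.574, -0.0911, 0.0261]
eef_rot: [-0.007, 1.0, -0.02, -0.011]
wrist_force: [0.4, -0.1, 0.3]
opening: -0.002
```

Call:
{"op": "drive_tool", "data": {
  "deltas": [
    [[0,0,-0.002],0],
    [[0,0,-0.002],0]
  ]
}}

```text
time_s: 13.4
eef_pos: [0.5739, -0.0911, 0.0216]
eef_rot: [-0.007, 1.0, -0.02, -0.012]
wrist_force: [1.0, -0.4, -0.1]
opening: 0.0
```

Call:
{"op": "drive_tool", "data": {
  "deltas": [
    [[0,0,-0.0015],0],
    [[0,0,-0.0015],0]
  ]
}}

```text
time_s: 13.6
eef_pos: [0.5739, -0.0911, 0.0182]
eef_rot: [-0.007, 1.0, -0.02, -0.012]
wrist_force: [-1.3, -0.7, 6.0]
opening: 0.003
```

Call:
{"op": "drive_tool", "data": {
  "deltas": [
    [[0,0,-0.0015],0]
  ]
}}

```text
time_s: 13.7
eef_pos: [0.574, -0.0911, 0.0179]
eef_rot: [-0.007, 1.0, -0.02, -0.012]
wrist_force: [-8.4, 2.8, 20.5]
opening: -0.004
```

Call:
{"op": "drive_tool", "data": {
  "deltas": [
    [[0,0,-0.0015],0]
  ]
}}

```text
time_s: 13.8
eef_pos: [0.574, -0.091, 0.0179]
eef_rot: [-0.007, 1.0, -0.019, -0.012]
wrist_force: [-7.5, 2.5, 16.3]
opening: 0.0
```

Call:
{"op": "drive_tool", "data": {
  "deltas": [
    [[-0.0005,0,-0.0015],0],
    [[-0.0005,0,-0.0015],0],
    [[-0.0005,0,-0.0015],0]
  ]
}}

```text
time_s: 14.1
eef_pos: [0.574, -0.0911, 0.0181]
eef_rot: [-0.007, 1.0, -0.019, -0.011]
wrist_force: [-3.5, 1.6, 11.1]
opening: -0.003
```

Call:
{"op": "drive_tool", "data": {
  "deltas": [
    [[-0.0005,0,-0.0015],0],
    [[-0.0005,0,-0.0015],0],
    [[-0.0005,0,-0.0015],0]
  ]
}}

```text
time_s: 14.4
eef_pos: [0.5741, -0.0911, 0.0181]
eef_rot: [-0.007, 1.0, -0.019, -0.01]
wrist_force: [-3.9, 1.7, 11.0]
opening: 0.002
```

```bash
python3 - <<'E'
from fit3 import *
w=snap('wrist','w17'); c=snap('scene','s17'); o=get_obs(); print(o['eef_pos'],o['eef_rot'],o['wrist_force'],o['time_s'])
crop('s17',150,120,270,210,6,'s17c')
E
```

```text
[ 0.5740471  -0.09109899  0.0180057 ] [-0.00667905  0.99975137 -0.01888797 -0.00978926] [-4.19845294  1.34323769 11.01390126] 14.5
```

View pics/s17c.png

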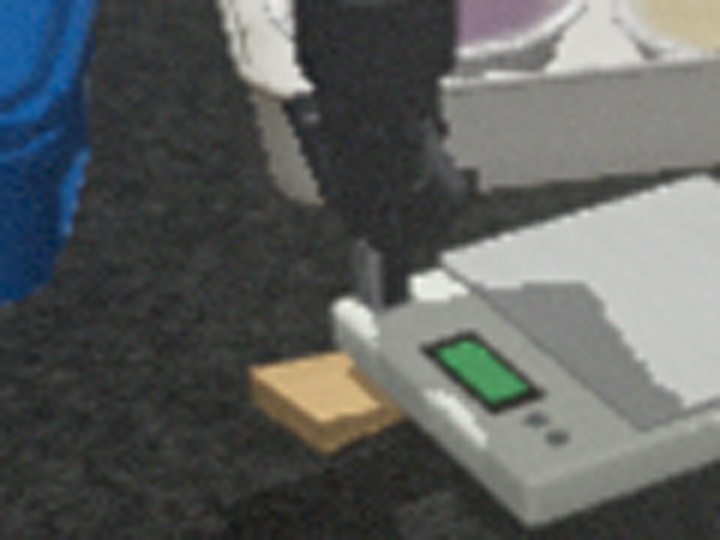

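View pics/w17.png

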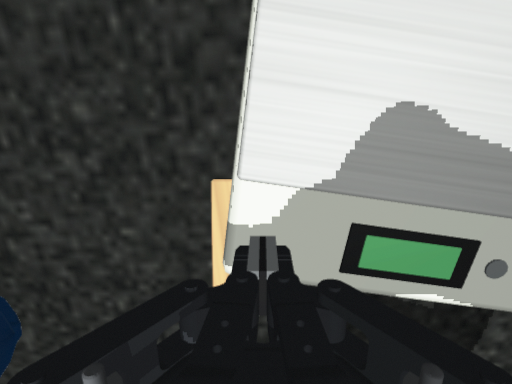

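Call:
{"op": "drive_tool", "data": {
  "deltas": [
    [[-0.0005,0,-0.003],0],
    [[-0.0005,0,-0.003],0],
    [[-0.0005,0,-0.003],0]
  ]
}}

```text
time_s: 14.8
eef_pos: [0.5742, -0.0911, 0.0177]
eef_rot: [-0.006, 1.0, -0.018, -0.009]
wrist_force: [-10.2, 3.3, 23.4]
opening: -0.001
```

Call:
{"op": "drive_tool", "data": {
  "deltas": [
    [[-0.001,0,-0.003],0],
    [[-0.001,0,-0.003],0],
    [[-0.001,0,-0.003],0],
    [[-0.001,0,-0.003],0]
  ]
}}

```text
time_s: 15.2
eef_pos: [0.5743, -0.0912, 0.0177]
eef_rot: [-0.006, 1.0, -0.017, -0.006]
wrist_force: [-6.8, 3.3, 20.5]
opening: -0.001
```

Call:
{"op": "drive_tool", "data": {
  "deltas": [
    [[0,0,0.002],0],
    [[0,0,0.005],0],
    [[0,0,0.02],0],
    [[0,0,0.04],0],
    [[0,0,0.04],0],
    [[-0.04,0,0.02],0],
    [[-0.04,0,0],0],
    [[-0.04,0,0],0],
    [[0,0,0],0],
    [[0,0,0],0]
  ]
}}

```text
time_s: 16.2
eef_pos: [0.4504, -0.0913, 0.1503]
eef_rot: [-0.005, 1.0, -0.017, -0.005]
wrist_force: [0.5, -0.0, 0.3]
opening: -0.001
```

```bash
python3 - <<'E'
from fit3 import *
w=snap('wrist','w18'); c=snap('scene','s18'); tt=snap('top','t18'); o=get_obs(); print(o['eef_pos'],o['wrist_force'],o['dq'].round(3),o['time_s'])
crop('s18',140,110,300,220,5,'s18c'); crop('t18',145,110,260,260,4,'t18c')
t=pickle.load(open('pics/top0.pkl','rb'))['frame'];u=tt['frame']
g=lambda f:cv2.cvtColor(f,cv2.COLOR_RGB2GRAY)[115:218,172:255].astype(np.float32)
print('scale shift px',cv2.phaseCorrelate(g(t),g(u),cv2.createHanningWindow((83,103),cv2.CV_32F)))
p=pickle.load(open('pics/s14.pkl','rb'))['frame'];q=c['frame']
g=lambda f:cv2.cvtColor(f,cv2.COLOR_RGB2GRAY)[170:215,188:300].astype(np.float32)
print('scene',cv2.phaseCorrelate(g(p),g(q),cv2.createHanningWindow((112,45),cv2.CV_32F)))
E
```

```text
[ 0.45113581 -0.09121802  0.14984211] [ 0.84337164  0.64983252 -0.34954499] [ 0.004  0.013 -0.008  0.    -0.001  0.001] 16.35
scale shift px ((0.07090965488480094, -0.02543348737417972), 1.024778500309697)
scene ((0.008896980348453098, 0.4833588555991284), 1.0009985743628609)
```

View pics/s18.png

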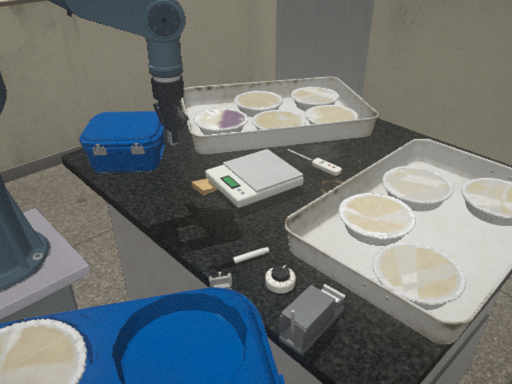

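View pics/t18c.png

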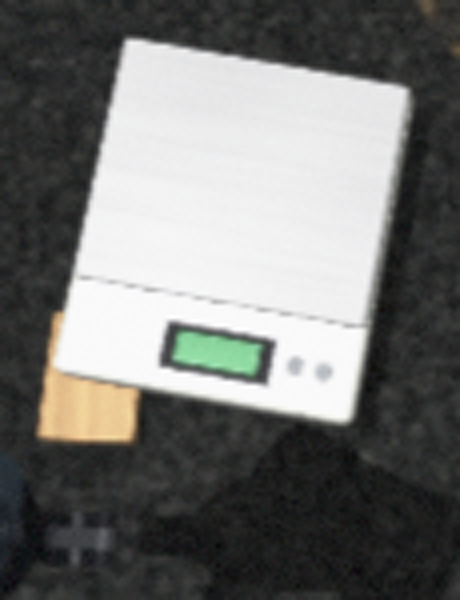

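View pics/s18c.png

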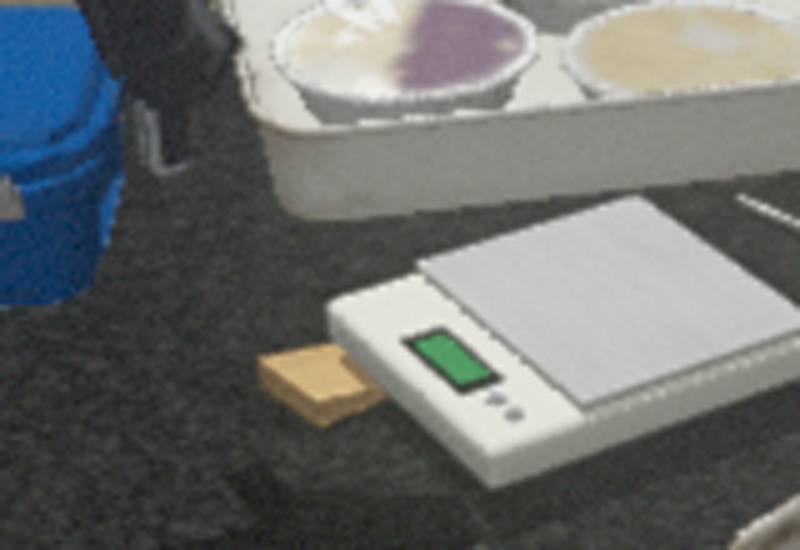

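```bash
python3 -c "
from bench import hand_in
print(hand_in())"
```

```text
the job is handed in; nothing more can be done
None
```

I pushed the wedge thin end first under the short foot and proved the corner with a firm press. Then I drew the arm clear and handed in at about 16.4 s of the 42 s.

- **Wedge:** resistance rose from about 1 N to 5–8 N near the calculated snug position, which puts the foot about 27–29 mm behind the thin edge. I stopped there. The wedge stayed flat and was still in place after the press.
- **Press:** I pressed with the shut fingertips within about 2 mm of the press spot, at 11–23 N down. About 0.7 s of it was firm, ending at 20–23 N. The sideways force reached about 10 N. The corner gave no more than about 0.4 mm between light and firm pressing, so it no longer rocks.
- **Scale and bystanders:** in the top view, the scale's position before and after agrees within 0.1 pixel, well under 1 mm. By eye, the pen and timer in the scene view are where they started.

Two things disagreed:
- **Fingertip height:** the fingertips were really about 30 mm above the reported TCP. My first approach, with the fingers slightly open, passed over the wedge without touching it. I then set the height from the pictures, and the contact on the scale top confirmed it.
- **Scene-view check:** an image match in the scene view showed a 0.5 pixel vertical shift across the press. I put it down to a moving shadow, because the top view and the scene crops look unchanged.

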